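# Make up two laptop repair kits from the parts box

## Task

Make up two laptop repair kits: swing the clear lid of the parts box right back so that it stays open by itself, and leave it open. The squarish tray gets the cooling fan lying flat, right way up, in its larger compartment and the tall screw pot upright in its smaller one; the long narrow tray gets the finned solid-state drive lying flat, fins up, in its larger compartment and the short screw pot upright in its smaller one.

Things in the scene. Friction and masses are not known exactly. Their poses are not given: they have to be found in the camera images.
- box: Parts box, fixed to the bench: open-topped blue plastic, sizes in mm,, 160 (x) x 260 (y) x 45 high, floor and walls 4 thick, no dividers. Origin at the centre of its underside; x points away from the robot, towards the hinge. The lid's hinge axis is parallel to y at x = +80, z = +45 of this frame. Holds the fan, the drive and a green memory module (68 x 30 x 5 mm, not needed, at the +y end).
- lid (a joint): The lid's hinge angle: 0 closed (as at the start), 1.9 rad at the stop, fully back. The lid is a clear 160 x 260 panel with a grey rim, lying on the box and hinged along its far edge; 160 g, swings freely. Its balance point is at about 1.52 rad: below it the lid falls shut, beyond it falls back to the stop and stays there, standing up behind the box to about 245 mm above the bench.
- lid_handle (a point): Middle of the black bar handle at the lid's free (near) edge: a round bar 10 mm thick and 110 long, parallel to the hinge, carried on two arms so that its centre is 45 mm in front of the lid's edge (35 to 40 mm free gap between bar and box). It is 205 mm from the hinge axis, and with the lid shut 50 mm above the bench. All sizes in mm.
- fan_center (a point): Centre (half-way up) of the cooling fan: a black square blower, 50 x 50 x 14 high, with a round rotor on top. x and y along its sides, z up. 45 g nominal. Starts flat on the floor of the parts box. All sizes in mm.
- ssd_center (a point): Centre (half-way up) of the solid-state drive: a grey aluminium finned bar, 80 (x) x 24 (y) x 10 high, z up (fins up). 40 g nominal. Starts flat on the floor of the parts box. All sizes in mm.
- pot_tall_center (a point): Centre (half-way up) of the tall screw pot: closed white round pot, 40 diameter x 60 high, standing on the bench, z up. 60 g nominal. All sizes in mm.
- pot_short_center (a point): Centre (half-way up) of the short screw pot: closed white round pot, 40 diameter x 38 high, standing on the bench, z up. 60 g nominal. All sizes in mm.
- tray_square: Squarish white kit tray, fixed to the bench: 128 (x) x 161 (y) x 12 high, floor and walls 4 thick, origin at the centre of its underside. A 4 mm divider parallel to x (12 mm high) makes two compartments: the larger is 120 (x) x 82 (y) inside, centred at y = -35.5; the smaller 120 x 67, centred at y = +43. All sizes in mm.
- tray_long: Long narrow white kit tray, fixed to the bench: 93 (x) x 185 (y) x 12 high, floor and walls 4 thick, origin at the centre of its underside. A 4 mm divider parallel to x (12 mm high) makes two compartments: the larger is 85 (x) x 105 (y) inside, centred at y = -36; the smaller 85 x 68, centred at y = +54.5. All sizes in mm.
Not all that is in view belongs to the job. Leave any black or orange look-alike of the tray_long alone.

How it is judged (in metres and radians):
On the way:
1. the lid has been swung back past its balance point and stands open (value of joint lid above 1.65 rad), for 0.2 s.
At the end, for the whole second after the job is handed in: Lid open beyond 1.65 rad. Fan and tall pot in the larger and smaller compartments of the squarish tray; drive and short pot in the larger and smaller compartments of the long tray: each wholly inside, on the floor within 4 mm, upright or flat within 0.12 rad, released and at rest (value of joint lid above 1.65 rad and x of fan_center in the frame of tray_square between -0.037 and 0.037 m and y of fan_center in the frame of tray_square between -0.0535 and -0.0175 m and z of fan_center in the frame of tray_square between 0.007 and 0.015 m and angle between each of fan_center, pot_tall_center, ssd_center, pot_short_center's own z axis and vertical below 0.12 rad and linear speed of each of fan, pot_tall, ssd, pot_short below 0.02 m/s and x of pot_tall_center in the frame of tray_square between -0.042 and 0.042 m and y of pot_tall_center in the frame of tray_square between 0.0275 and 0.0585 m and z of pot_tall_center in the frame of tray_square between 0.03 and 0.038 m and x of ssd_center in the frame of tray_long between -0.033 and 0.033 m and y of ssd_center in the frame of tray_long between -0.078 and 0.006 m and z of ssd_center in the frame of tray_long between 0.005 and 0.013 m and x of pot_short_center in the frame of tray_long between -0.0245 and 0.0245 m and y of pot_short_center in the frame of tray_long between 0.0385 and 0.0705 m and z of pot_short_center in the frame of tray_long between 0.019 and 0.027 m and contact force between each of fan, pot_tall, ssd, pot_short and the fingers below 0.05 N); the robot touches nothing.
It also fails if it takes over 125 s, if anything falls off the work surface, if the arm or the gripper's body presses on something with over 40 N, if the wrist force passes 120 N, or if a joint passes its speed limit or range.

## Robot

A 6-joint arm with a two-finger parallel gripper is mounted at the origin on the work surface. World frame = base frame: x ahead of the robot, y to its left, z up, the work surface at z = 0. Lengths are in m, angles in degrees, forces in N, time in s.
With the tool pointing down it reaches from about 0.35 to 0.875 m from the base axis. Payload 4.2 kg.
Tool frame: the origin (TCP) lies on the centre line of the jaws, within the pads' length; the fingertips stand tip_reach ahead of it and the grasp point (between the pads) is the TCP (tip_reach is the distance from the TCP to the fingertips, in m); z points along the fingers, y is the line along which they close (so a half turn about z gives the same grasp; the last joint's range is limited). The gripper opens to 87 mm and grips with 3 to 60 N. Pads are 19 mm wide; open, the fingers measure 117 mm over their backs; the gripper's body (75 mm by 190 mm) begins 51 mm behind the grasp point.
Start: joints at [-50.902, 22.042, 0.453, 0, -68.411, -14.817], TCP at [0.257, -0.57, 0.242] pointing down, gripper open.
Joint ranges: [-179.83, 179.83], [-69.29, 118.12], [-61.27, 80.66], [-181.25, 117.63], [-171.15, -9.14], [-177.46, 177.46]. Speed limits (degrees/s): [159.86, 159.86, 180, 180, 180, 180].

## Interface

Orientations are given as a 3x3 rotation matrix whose columns are the frame's x, y, z axes.
In Python, from station import sense, capture, finish_job, tip_reach gives the robot as it stands.
- The arm moves only by the tool arm_command, never from a script. Its argument "deltas" is a list of rows, each a list of 7 numbers: the turn, a rotation vector about the tool's x, y, z in rad, then the shift along the tool's x, y, z in cm, then the closure, from -1 (fully open) to 1 (shut), so that 0 is half open. In form: [[rx, ry, rz, dx, dy, dz, hand], ...]. A call has 1 to 8 rows; each row is the pose to reach, as a shift and turn from the pose commanded when the call began, along the tool's axes at that moment; what a row does not reach only later rows make up. A row lasts 1/12 s, in which the tool goes at most 41.7 mm and 7.16 degrees, less where a joint would pass 70% of its speed; a pose out of reach is approached as far as the arm can. A call with a gripper value outside its range is refused whole. The fingers move at their own pace and stop on an object; the grip force is fixed at half the most. Time passes only in rows, so rows that repeat a pose let the fingers close. It gives the time, the measured TCP pose, the force, the opening and the grip force at its end, in the units of the state.
- sense(): the state, without advancing time (a new reading comes with each control period).
- capture(name): name is "scene" or "top" or "wrist"; returns a dict with "pixels" (384x512x3 uint8, blue, green, red), "fovy" (degrees; the focal length in pixels is half the picture's height over the tangent of half this angle, whatever the lens; pixels are square), "cx", "cy" (the principal point, pixels), "rvec" (rotation vector, rad) and "tvec" (3), from world to camera coordinates, as OpenCV has them. Camera axes: x right, y down, z forward; pixel columns grow to the right and rows downward; lengths in m; the calibration is good to about 2 mm. A picture is of the moment at which its call begins. There is no depth.
- finish_job(): hands the job in; it is judged then, once.
The state is a dict: "time_s": time; "joints": joint angles; "joint_velocities": joint speeds; "effort": joint torques, N m; "tcp_pos": TCP position; "ee_rot": TCP orientation; "wrist_force": force on the tool from outside, world axes, zero at the start; "moment": the same for the moment, N m; "gripper_width": opening from 0.0 (shut) to 1.0 (fully open); "gripper_force": force on a finger pad.
Only numpy, scipy, OpenCV 4.12 (cv2) and the standard library are available. Lean on these libraries where they do the work, as an engineer would, in place of code of your own. Each camera call takes 0.05 s, during which the arm holds its last target. There are 200 camera calls.

## Working session

There is one attempt and no reset: what is moved stays moved. The work goes in short steps, Python scripts to look and compute and a tool call to move; the robot and the scene stay as the last step left them, time stands still between calls to the robot, and variables do not carry over. Pictures are saved under pics/ and viewed, at most 14 in all, crops included, and the job is handed in when it is done.

Besides the shell and the picture viewer there is one more tool, called after "Request:" as name(argument=value, ...), one argument or row to a line, values as JSON. arm_command: Moves the arm, as the interface text tells. Its arguments: {"type":"object","properties":{"deltas":{"type":"array"}},"required":["deltas"]}

```bash
mkdir -p pics; cat > h.py <<'E'
import numpy as np,cv2
from station import sense,capture,finish_job,tip_reach
def cam(c):
    f=c["pixels"].shape[0]/2/np.tan(np.radians(c["fovy"])/2)
    K=np.array([[f,0,c["cx"]],[0,f,c["cy"]],[0,0,1]])
    return K,cv2.Rodrigues(np.array(c["rvec"],float))[0],np.array(c["tvec"],float).ravel()
def back(c,uv,z):
    K,R,t=cam(c);o=-R.T@t
    d=(R.T@np.linalg.inv(K)@np.c_[np.atleast_2d(uv),np.ones(len(np.atleast_2d(uv)))].T).T
    return o+d*((z-o[2])/d[:,2])[:,None]
def proj(c,P):
    K,R,t=cam(c);return cv2.projectPoints(np.atleast_2d(np.array(P,float)),R,t,K,None)[0].reshape(-1,2)
def shot(name,fn,scale=1.5,crop=None):
    c=capture(name);im=c["pixels"].copy()
    if crop: im=im[crop[1]:crop[3],crop[0]:crop[2]]
    cv2.imwrite("pics/"+fn,cv2.resize(im,None,fx=scale,fy=scale,interpolation=cv2.INTER_CUBIC))
    import pickle;pickle.dump(c,open("pics/"+fn+".pkl","wb"));return c
def load(fn):
    import pickle;return pickle.load(open("pics/"+fn+".pkl","rb"))
E
python3 - <<'E'
from h import *
print(tip_reach,sense())
for n in("scene","top"):
    c=shot(n,n+"0.png");K,R,t=cam(c);print(n,-R.T@t,K[0,0],R[2])
E
```

```text
0.019 {'time_s': 0.0, 'joints': array([-5.09030002e+01,  2.20926434e+01,  3.79662394e-01, -2.79983151e-02,
       -6.84108780e+01, -1.48176045e+01]), 'joint_velocities': array([ 0.07153155,  0.06650917,  0.00231872,  0.00478138, -0.04656683,
       -0.0051744 ]), 'effort': array([ 4.30660875e-04, -3.90665388e+01,  1.87404263e+01,  4.21981260e+00,
        1.08839056e-02, -2.16394192e-04]), 'tcp_pos': array([ 0.25678848, -0.56920013,  0.24044149]), 'ee_rot': array([[-9.11625268e-01, -4.11021105e-01, -1.01061071e-03],
       [-4.11022332e-01,  9.11623159e-01,  1.96420298e-03],
       [ 1.13967253e-04,  2.20600064e-03, -9.99997560e-01]]), 'wrist_force': array([ 0.23144833, -0.71902968, -0.80348748]), 'moment': array([0.04063177, 0.00478649, 0.04101431]), 'gripper_force': 0.0, 'gripper_width': 1.004000239757892}
scene [1.07310326 0.64665256 0.81458855] 481.90367814989867 [-0.53558871 -0.57001823 -0.6230762 ]
top [ 0.32911685 -0.01859862  0.97431304] 351.1171385749752 [ 0.09494795 -0.01612238 -0.99535167]
```

View pics/top0.png

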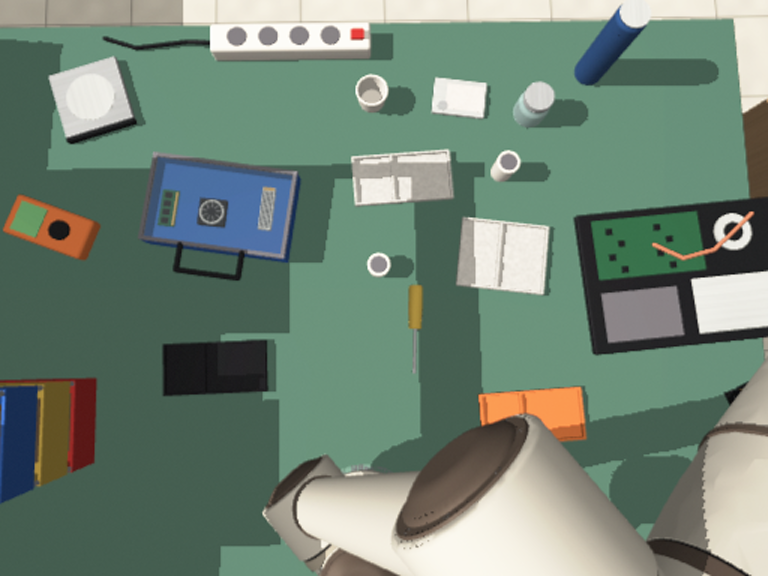

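View pics/scene0.png

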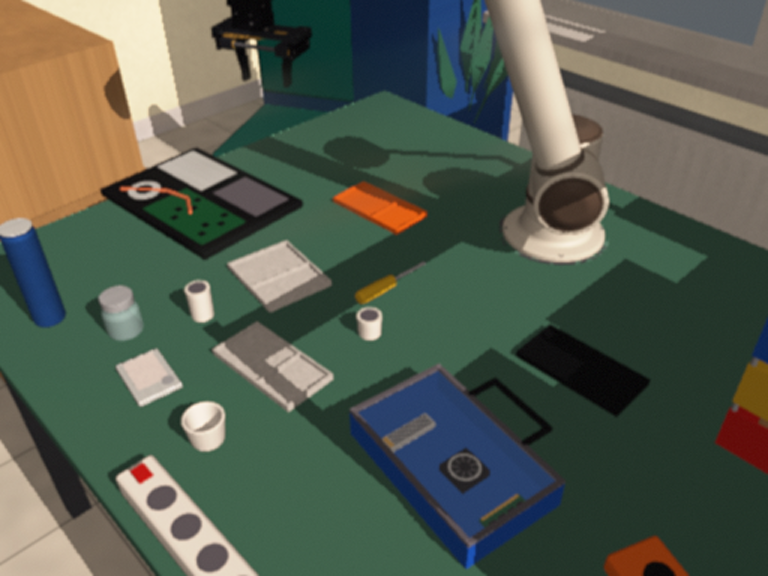

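The top view shows the box at about (218,205), the square tray at (504,256), and the long tray at (402,178). The tall pot is at (507,165), the short pot at (378,264), and the fan and drive are in the box. Next I'll compute positions.

```bash
python3 - <<'E'
from h import *
c=load("top0.png");s=load("scene0.png")
K,R,t=cam(c);print(K,R)
print("base",proj(c,[[0,0,0],[.3,0,0],[0,.3,0],[.257,-.57,.24]])*1.5)
print("scene",proj(s,[[0,0,0],[.3,0,0],[0,.3,0]])*1.5)
def p(n,uv,z,c=c): print(n,np.round(back(c,np.array(uv)/1.5,z),4).tolist())
p("box top FL FR NR NL",[(155,154),(299,173),(287,261),(142,241)],.045)
p("handle",[(174,270),(240,278)],.05)
p("sq",[(466,217),(551,226),(546,294),(457,284)],.012)
p("long",[(352,157),(451,150),(454,198),(355,205)],.012)
p("fan",[(212,212)],.018);p("ssd",[(266,208)],.014)
p("tall top",[(509,158)],.06);p("short top",[(379,264)],.038)
p("s:short top",[(370,316)],.038,s);p("s:tall top",[(199,287)],.06,s)
p("s:fan",[(465,467)],.018,s);p("s:ssd",[(410,431)],.014,s)
p("s:sq",[(228,265),(287,241),(330,282),(274,310)],.012,s)
p("s:long",[(213,349),(258,323),(333,376),(291,408)],.012,s)
p("s:box top",[(351,411),(437,368),(562,484),(470,546)],.045,s)
p("s:handle",[(490,381),(548,428)],.05,s)
E
python3 - <<'E'
import cv2
im=cv2.imread("pics/top0.png")
E
```

```text
[[351.11713857   0.         251.732248  ]
 [  0.         351.11713857 193.75539429]
 [  0.           0.           1.        ]] [[-0.02231751 -0.99965202  0.01406314]
 [-0.99523204  0.0208785  -0.09527473]
 [ 0.09494795 -0.01612238 -0.99535167]]
base [[363.59333038 526.82739972]
 [360.3583685  357.20510346]
 [194.30287667 531.58556442]
 [767.42098756 384.20769698]]
scene [[551.17583245 232.00427675]
 [450.54516778 297.87694372]
 [690.62982957 299.60198136]]
box top FL FR NR NL [[0.6741, 0.363, 0.045], [0.6343, 0.1036, 0.045], [0.4741, 0.1262, 0.045], [0.5152, 0.3831, 0.045]]
handle [[0.4613, 0.3239, 0.05], [0.4447, 0.2082, 0.05]]
sq [[0.5554, -0.2021, 0.012], [0.5353, -0.3605, 0.012], [0.4082, -0.3444, 0.012], [0.4301, -0.1807, 0.012]]
long [[0.6742, 0.0083, 0.012], [0.6846, -0.1787, 0.012], [0.592, -0.181, 0.012], [0.5821, 0.0043, 0.012]]
fan [[0.5722, 0.2677, 0.018]]
ssd [[0.5789, 0.1693, 0.014]]
tall top [[0.6503, -0.2744, 0.06]]
short top [[0.4664, -0.0374, 0.038]]
s:short top [[0.4665, -0.0308, 0.038]]
s:tall top [[0.6396, -0.2695, 0.06]]
s:fan [[0.5726, 0.2719, 0.018]]
s:ssd [[0.5788, 0.1736, 0.014]]
s:sq [[0.5365, -0.3471, 0.012], [0.4088, -0.3324, 0.012], [0.4335, -0.1737, 0.012], [0.5541, -0.1812, 0.012]]
s:long [[0.6848, -0.1713, 0.012], [0.5942, -0.1726, 0.012], [0.5849, 0.0115, 0.012], [0.6729, 0.0185, 0.012]]
s:box top [[0.6319, 0.1081, 0.045], [0.4817, 0.1341, 0.045], [0.5209, 0.3883, 0.045], [0.672, 0.3648, 0.045]]
s:handle [[0.4496, 0.2099, 0.05], [0.4619, 0.3225, 0.05]]
```

```bash
python3 - <<'E'
from h import *
c=load("top0.png");s=load("scene0.png")
a=cv2.resize(c["pixels"][90:205,225:375],None,fx=5,fy=5,interpolation=cv2.INTER_CUBIC)
b=cv2.resize(s["pixels"][155:280,110:270],None,fx=4.6,fy=4.6,interpolation=cv2.INTER_CUBIC)
cv2.imwrite("pics/c1.png",a);cv2.imwrite("pics/c2.png",b)
print(a.shape,b.shape)
E
```

```text
(575, 750, 3) (575, 736, 3)
```

View pics/c1.png

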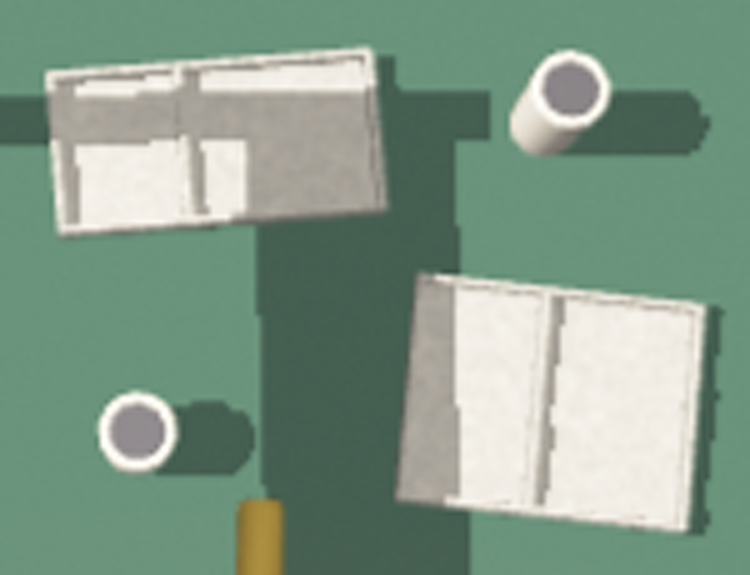

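View pics/c2.png

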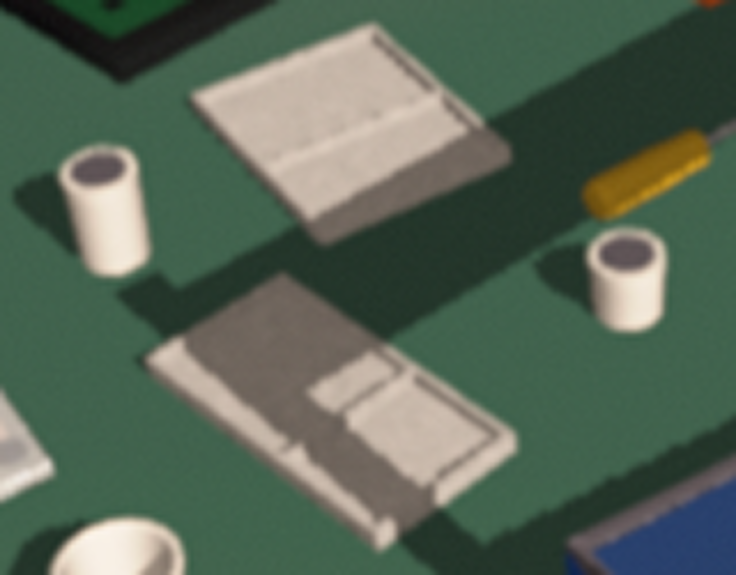

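Both trays have their smaller compartment on the +y (left) side. I'll fit the poses using both cameras.

```bash
cat >> h.py <<'E'
def fit(obs,P,x0):
    from scipy.optimize import least_squares
    P=np.array(P,float)
    def W(p):
        co,si=np.cos(p[2]),np.sin(p[2]);return np.c_[p[0]+co*P[:,0]-si*P[:,1],p[1]+si*P[:,0]+co*P[:,1],P[:,2]]
    def r(p): return np.concatenate([(proj(c,W(p)[i])-uv).ravel() for c,i,uv in obs])
    s=least_squares(r,x0);return s.x,np.sqrt(np.mean(s.fun**2))
E
python3 - <<'E'
from h import *
c=load("top0.png");s=load("scene0.png")
T=lambda uv:(np.array(uv)+.5)/5-.5+[225,90]
S=lambda uv:(np.array(uv)+.5)/4.6-.5+[110,155]
B=lambda uv:(np.array(uv)+.5)/1.5-.5
# corners order: (+x,+y),(+x,-y),(-x,-y),(-x,+y)
def rect(a,b,z): return [[a,b,z],[a,-b,z],[-a,-b,z],[-a,b,z]]
I=[0,1,2,3]
def run(n,P,t,s_,x0):
    for o in ([(c,I,t)],[(s,I,s_)],[(c,I,t),(s,I,s_)]):
        x,e=fit(o,P,x0);print(n,np.round(x[:2],4),round(np.degrees(x[2]),2),"rms",round(e,2))
run("sq",rect(.064,.0805,.012),T([(418,273),(708,302),(690,532),(397,500)]),S([(320,222+22),(190,97),(374,23),(512,155)]),[.48,-.27,-.13])
run("long",rect(.0465,.0925,.012),T([(47,72),(374,48),(386,212),(60,236)]),S([(380,528),(146,358),(283,273),(516,435)]),[.63,-.08,.06])
run("box",rect(.08,.13,.045),B([(155,154),(299,173),(287,261),(142,241)]),B([(470,546),(351,411),(437,368),(562,484)]),[.57,.24,-.15])
for n,r,z,tu,su in (("tall",.02,.06,(571,88),(98,168)),("short",.02,.038,(138,432),(626,252))):
    print(n,back(c,T(tu),z),back(s,S(su),z))
for n,z,tu,su in (("fan",.018,(212,211),(465,467)),("ssd",.014,(266,208),(410,431)),("hL",.05,(176,271),(548,428)),("hR",.05,(240,278),(490,383))):
    print(n,back(c,B(tu),z),back(s,B(su),z))
E
```

```text
sq [ 0.4829 -0.268 ] -7.28 rms 0.34
sq [ 0.4851 -0.2607] -7.87 rms 0.82
sq [ 0.483  -0.2657] -7.52 rms 0.97
long [ 0.6342 -0.0848] 3.17 rms 0.29
long [ 0.6327 -0.0838] 3.75 rms 0.46
long [ 0.6333 -0.0842] 3.49 rms 0.48
box [0.5748 0.2444] -8.55 rms 0.49
box [0.5758 0.2479] -8.81 rms 1.14
box [0.5753 0.2465] -8.7 rms 1.03
tall [[ 0.64518025 -0.27272801  0.06      ]] [[ 0.64232528 -0.27334032  0.06      ]]
short [[ 0.46641428 -0.03609563  0.038     ]] [[ 0.4648591 -0.0360993  0.038    ]]
fan [[0.5745952  0.26819732 0.018     ]] [[0.57257235 0.27143316 0.018     ]]
ssd [[0.57942102 0.1697684  0.014     ]] [[0.57874687 0.17300082 0.014     ]]
hL [[0.45988604 0.32085954 0.05      ]] [[0.4617678  0.32198661 0.05      ]]
hR [[0.44516228 0.20861553 0.05      ]] [[0.45264996 0.21197205 0.05      ]]
```

```bash
cat >> h.py <<'E'
from scipy.spatial.transform import Rotation as Ro
def go(pos,yaw):
    "pose with tool down, tool y axis at yaw (deg, modulo half turn nearest)"
    s=sense();R=s["ee_rot"];cur=np.degrees(np.arctan2(R[1,1],R[0,1]))
    yaw=cur+(yaw-cur+90)%180-90
    a=np.radians(yaw);y=np.array([np.cos(a),np.sin(a),0]);z=np.array([0,0,-1.]);T=np.c_[np.cross(y,z),y,z]
    rv=Ro.from_matrix(R.T@T).as_rotvec();d=R.T@(np.array(pos)-s["tcp_pos"])*100
    print("row",np.round(rv,3).tolist(),np.round(d,2).tolist(),"dist",round(np.linalg.norm(d),1),"w",round(s["gripper_width"],2))
E
python3 -c "
from h import *
go([.451,.264,.16],-8.6)"
```

```text
row [0.002, 0.001, -0.997] [-51.95, 67.96, 8.18] dist 85.9 w 1.0
```

Request:
arm_command(
  deltas=[
    [0, 0, -0.9, -17, 22.5, 0, 0.2],
    [0, 0, -0.9, -17, 22.5, 0, 0.2],
    [0, 0, -0.9, -17, 22.5, 0, 0.2],
    [0, 0, -0.9, -17, 22.5, 0, 0.2],
    [0, 0, -0.9, -17, 22.5, 0, 0.2],
    [0, 0, -0.9, -17, 22.5, 0, 0.2],
    [0, 0, -0.9, -17, 22.5, 0, 0.2],
    [0, 0, -0.9, -17, 22.5, 0, 0.2],
  ],
)

```text
time_s: 0.77
tcp_pos: [0.3195, -0.2905, 0.2416]
ee_rot: [[-0.235, -0.972, 0.001], [-0.972, 0.235, 0.001], [-0.001, -0.0, -1.0]]
wrist_force: [-0.0, -0.6, -0.6]
gripper_width: 0.479
gripper_force: 0.0
```

```bash
python3 -c "
from h import *
go([.451,.264,.16],-8.6)"
```

```text
row [-0.0, 0.001, -0.087] [-56.98, 0.23, 8.24] dist 57.6 w 0.48
```

Request:
arm_command(
  deltas=[
    [0, 0, -0.087, -29, 0.1, 1, 0.2],
    [0, 0, -0.087, -29, 0.1, 1, 0.2],
    [0, 0, -0.087, -29, 0.1, 1, 0.2],
    [0, 0, -0.087, -29, 0.1, 1, 0.2],
    [0, 0, -0.087, -29, 0.1, 1, 0.2],
    [0, 0, -0.087, -29, 0.1, 1, 0.2],
    [0, 0, -0.087, -29, 0.1, 1, 0.2],
    [0, 0, -0.087, -29, 0.1, 1, 0.2],
  ],
)

```text
time_s: 1.43
tcp_pos: [0.3909, -0.0081, 0.2316]
ee_rot: [[-0.151, -0.989, 0.002], [-0.989, 0.151, 0.001], [-0.001, -0.002, -1.0]]
wrist_force: [0.1, 0.1, -0.3]
gripper_width: 0.399
gripper_force: 0.0
```

```bash
python3 -c "
from h import *
go([.451,.264,.16],-8.6)"
```

```text
row [-0.002, 0.001, -0.002] [-27.8, -1.82, 7.2] dist 28.8 w 0.4
```

Request:
arm_command(
  deltas=[
    [0, 0, 0, -27.8, -1.8, 7.2, 0.2],
    [0, 0, 0, -27.8, -1.8, 7.2, 0.2],
    [0, 0, 0, -27.8, -1.8, 7.2, 0.2],
    [0, 0, 0, -27.8, -1.8, 7.2, 0.2],
    [0, 0, 0, -27.8, -1.8, 7.2, 0.2],
    [0, 0, 0, -27.8, -1.8, 7.2, 0.2],
    [0, 0, 0, -27.8, -1.8, 7.2, 0.2],
    [0, 0, 0, -27.8, -1.8, 7.2, 0.2],
  ],
)

```text
time_s: 2.1
tcp_pos: [0.4526, 0.2631, 0.157]
ee_rot: [[-0.155, -0.988, -0.001], [-0.988, 0.155, -0.001], [0.001, 0.0, -1.0]]
wrist_force: [0.6, 0.2, -0.3]
gripper_width: 0.402
gripper_force: 0.0
```

```bash
python3 -c "
from h import *
c=shot('wrist','w1.png');K,R,t=cam(c);print(-R.T@t,R,K[0,0])
print(proj(c,[[.451,.264,.05]])*1.5, sense()['tcp_pos'])
go([.451,.264,.052],-8.6)"
```

```text
[0.4416625  0.19128142 0.30007938] [[-9.88105884e-01  1.53774727e-01  3.09492516e-04]
 [ 1.48305019e-01  9.52423451e-01  2.66261509e-01]
 [ 4.06495230e-02  2.63140463e-01 -9.63900780e-01]] 339.0555591849763
[[383.44813173 300.43498604]] [0.45147802 0.26047508 0.15755525]
row [0.002, -0.003, -0.007] [-0.37, 0.08, 10.55] dist 10.6 w 0.4
```

View pics/w1.png

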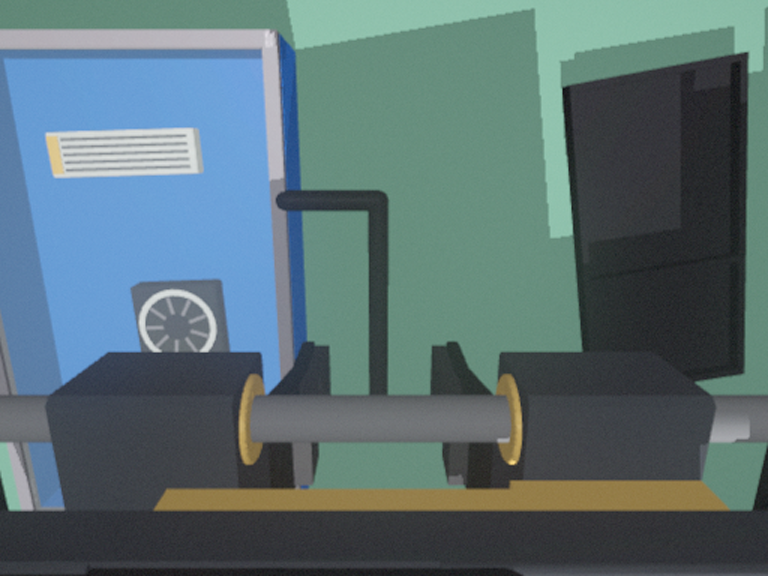

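The wrist view shows the bar at column 377, between the fingers (330 and 432), about 3 mm towards +x. I'll descend and grip.

Request:
arm_command(
  deltas=[
    [0, 0, 0, -0.3, -0.2, 4, 0.2],
    [0, 0, 0, -0.3, -0.2, 8, 0.2],
    [0, 0, 0, -0.3, -0.2, 10.5, 0.2],
    [0, 0, 0, -0.3, -0.2, 10.5, 0.2],
    [0, 0, 0, -0.3, -0.2, 10.5, 1],
    [0, 0, 0, -0.3, -0.2, 10.5, 1],
    [0, 0, 0, -0.3, -0.2, 10.5, 1],
    [0, 0, 0, -0.3, -0.2, 10.5, 1],
  ],
)

```text
time_s: 2.82
tcp_pos: [0.4549, 0.2617, 0.0567]
ee_rot: [[-0.159, -0.987, 0.003], [-0.987, 0.159, 0.003], [-0.004, -0.003, -1.0]]
wrist_force: [0.5, -0.1, -0.6]
gripper_width: 0.179
gripper_force: 0.0
```

Request:
arm_command(
  deltas=[
    [0, 0, 0, 0, 0, 0, 1],
    [0, 0, 0, 0, 0, 0, 1],
    [0, 0, 0, 0, 0, 0, 1],
  ],
)

```text
time_s: 3.07
tcp_pos: [0.4536, 0.2617, 0.0562]
ee_rot: [[-0.159, -0.987, 0.001], [-0.987, 0.159, 0.002], [-0.002, -0.0, -1.0]]
wrist_force: [-5.2, 1.3, 5.4]
gripper_width: 0.103
gripper_force: 30.0
```

```bash
python3 -c "
from h import *
s=sense();p=s['tcp_pos'];R=s['ee_rot'];print(p,s['gripper_width'],s['gripper_force'],s['wrist_force'])
a=np.radians(-8.6);h=np.array([np.cos(a),np.sin(a),0])
hinge=p+h*.205;hinge[2]=.045
t0=np.arcsin((p[2]-.045)/.205) if 0 else 0.025
for th in (.2,.4,.6,.8,1.0,1.2,1.35,1.5,1.62,1.75):
  q=p-h*(-.205+.205*np.cos(th+t0)/np.cos(t0))*1
  q=p+h*.205*(np.cos(t0)-np.cos(th+t0));q[2]=p[2]+.205*(np.sin(th+t0)-np.sin(t0))
  print(th,np.round(R.T@(q-p)*100,2).tolist())
"
```

```text
[0.45355089 0.2617224  0.05621433] 0.10257680408542606 29.987180829048157 [-5.19916545  1.26847095  5.39459005]
0.2 [-0.01, -0.51, -4.06]
0.4 [-0.03, -1.82, -7.94]
0.6 [-0.06, -3.87, -11.48]
0.8 [-0.09, -6.59, -14.54]
1.0 [-0.13, -9.86, -17.01]
1.2 [-0.17, -13.55, -18.77]
1.35 [-0.2, -16.51, -19.59]
1.5 [-0.23, -19.56, -19.96]
1.62 [-0.25, -22.02, -19.92]
1.75 [-0.28, -24.65, -19.55]
```

Request:
arm_command(
  deltas=[
    [0, 0, 0, 0, -0.15, -2.05, 1],
    [0, 0, 0, 0, -0.5, -4.05, 1],
    [0, 0, 0, 0, -1.05, -6.0, 1],
    [0, 0, 0, 0, -1.8, -7.95, 1],
    [0, 0, 0, 0, -2.8, -9.75, 1],
    [0, 0, 0, -0.05, -3.9, -11.5, 1],
    [0, 0, 0, -0.1, -5.15, -13.1, 1],
    [0, 0, 0, -0.1, -6.6, -14.55, 1],
  ],
)

```text
time_s: 3.73
tcp_pos: [0.5161, 0.2519, 0.2028]
ee_rot: [[-0.159, -0.987, -0.005], [-0.987, 0.159, 0.001], [-0.0, 0.005, -1.0]]
wrist_force: [-11.8, 3.4, 10.5]
gripper_width: 0.1
gripper_force: 30.0
```

Request:
arm_command(
  deltas=[
    [0, 0, 0, 0, -1.6, -1.3, 1],
    [0, 0, 0, 0, -3.3, -2.45, 1],
    [0, 0, 0, 0, -5.1, -3.4, 1],
    [0, 0, 0, 0, -6.95, -4.2, 1],
    [0, 0, 0, -0.1, -9.4, -4.9, 1],
    [0, 0, 0, -0.1, -11.5, -5.3, 1],
    [0, 0, 0, -0.1, -13.0, -5.4, 1],
    [0, 0, 0, -0.1, -14.0, -5.4, 1],
  ],
)

```text
time_s: 4.4
tcp_pos: [0.6592, 0.2292, 0.2568]
ee_rot: [[-0.16, -0.987, 0.003], [-0.987, 0.16, 0.0], [-0.001, -0.003, -1.0]]
wrist_force: [-1.5, -0.7, 5.8]
gripper_width: 0.102
gripper_force: 30.0
```

Request:
arm_command(
  deltas=[
    [0, 0, 0, 0, -1.3, 0, 1],
    [0, 0, 0, 0, -2.6, 0.2, 1],
    [0, 0, 0, 0, -3.9, 0.45, 1],
    [0, 0, 0, 0, -3.9, 0.45, 1],
    [0, 0, 0, 0, -3.9, 0.45, -1],
    [0, 0, 0, 0, -3.9, 0.45, -1],
    [0, 0, 0, 0, -3.9, 0.45, -1],
    [0, 0, 0, 0, -3.9, 0.45, -1],
  ],
)

```text
time_s: 5.07
tcp_pos: [0.6953, 0.2242, 0.2492]
ee_rot: [[-0.159, -0.987, -0.001], [-0.987, 0.159, 0.0], [0.0, 0.001, -1.0]]
wrist_force: [0.2, -0.4, -0.7]
gripper_width: 0.321
gripper_force: 0.1
```

Request:
arm_command(
  deltas=[
    [0, 0, 0, 0, 0, 0, -1],
    [0, 0, 0, 0, 0, 0, -1],
    [0, 0, 0, 0, 0, -4, -1],
    [0, 0, 0, 0, 0, -8, -1],
    [0, 0, 0, 0, 0, -10, -1],
    [0, 0, 0, 0, 0, -10, -1],
  ],
)

```text
time_s: 5.57
tcp_pos: [0.6976, 0.2242, 0.3573]
ee_rot: [[-0.159, -0.987, 0.012], [-0.987, 0.159, 0.004], [-0.006, -0.011, -1.0]]
wrist_force: [-0.0, 0.6, 0.8]
gripper_width: 0.776
gripper_force: 0.0
```

```bash
python3 -c "
from h import *
print(sense()['tcp_pos'],sense()['wrist_force']);c=shot('scene','s2.png')"
```

```text
[0.69761658 0.22416878 0.35730394] [-0.03753641  0.57834438  0.80215848]
```

View pics/s2.png

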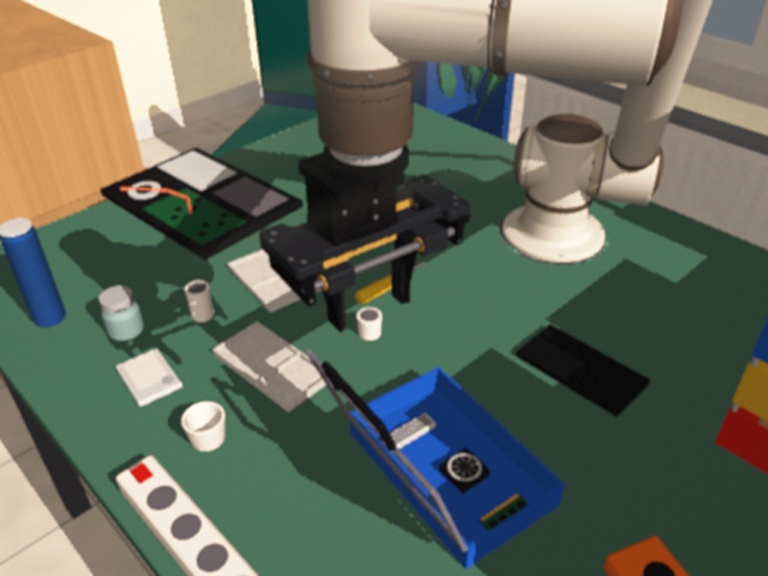

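The lid stands open. Next I'll move over the drive with the jaws closing along the box's y axis.

```bash
python3 -c "
from h import *
go([.579,.171,.22],81.4)"
```

```text
row [-0.001, 0.008, 1.561] [7.19, 10.86, 13.28] dist 18.6 w 0.82
```

Request:
arm_command(
  deltas=[
    [0, 0, 0.12, 2, 3, 0, 0],
    [0, 0, 0.24, 4, 6, 0, 0],
    [0, 0, 0.36, 6, 9, 0, 0],
    [0, 0, 0.48, 7.2, 10.9, 2, 0],
    [0, 0, 0.6, 7.2, 10.9, 5, 0],
    [0, 0, 0.72, 7.2, 10.9, 8, 0],
    [0, 0, 0.84, 7.2, 10.9, 10, 0],
    [0, 0, 0.96, 7.2, 10.9, 12, 0],
  ],
)

```text
time_s: 6.28
tcp_pos: [0.5754, 0.1696, 0.2269]
ee_rot: [[-0.903, -0.43, -0.003], [-0.43, 0.903, -0.001], [0.004, 0.0, -1.0]]
wrist_force: [1.1, 0.7, 0.0]
gripper_width: 0.511
gripper_force: 0.0
```

```bash
python3 -c "
from h import *
go([.579,.171,.22],81.4)"
```

```text
row [-0.001, -0.004, 0.595] [-0.39, -0.03, 0.69] dist 0.8 w 0.51
```

Request:
arm_command(
  deltas=[
    [0, 0, 0.12, -0.4, 0, 1, 0],
    [0, 0, 0.24, -0.4, 0, 1, 0],
    [0, 0, 0.36, -0.4, 0, 1, 0],
    [0, 0, 0.48, -0.4, 0, 1, 0],
    [0, 0, 0.595, -0.4, 0, 1, 0],
    [0, 0, 0.595, -0.4, 0, 1, 0],
    [0, 0, 0.595, -0.4, 0, 1, 0],
  ],
)

```text
time_s: 6.87
tcp_pos: [0.58, 0.1718, 0.2185]
ee_rot: [[-0.99, 0.141, -0.002], [0.141, 0.99, -0.001], [0.002, -0.001, -1.0]]
wrist_force: [-0.1, -0.1, 0.6]
gripper_width: 0.505
gripper_force: 0.0
```

```bash
python3 -c "
from h import *
c=shot('wrist','w2.png');print(sense()['tcp_pos'],proj(c,[[.579,.171,.014],[.574,.27,.018]])*1.5)"
```

```text
[0.5800977  0.17182143 0.21878671] [[378.21245778 259.06830384]
 [521.54872337 233.18910229]]
```

View pics/w2.png

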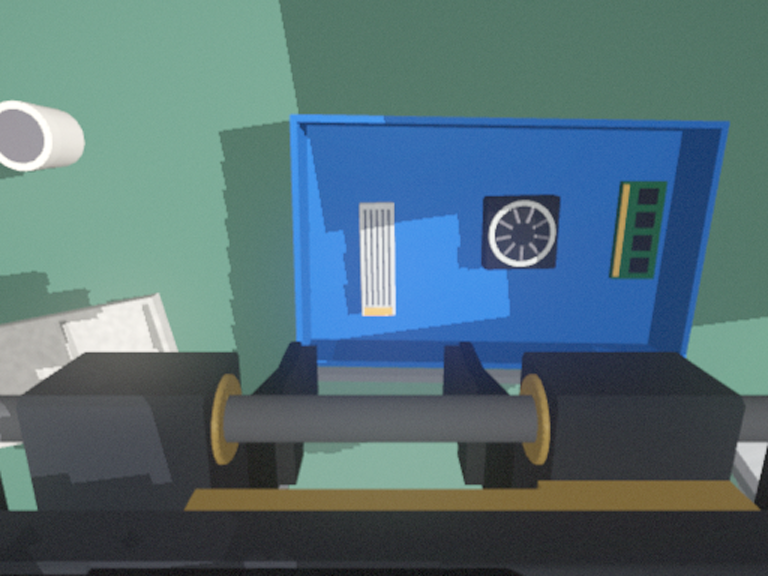

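The wrist view shows the drive with corners (360,203)–(396,316), the fan at (522,233), and the module well clear of both.

```bash
python3 -c "
from h import *
c=load('w2.png');B=lambda uv:(np.array(uv)+.5)/1.5-.5
P=lambda uv,z:back(c,B(uv),z)
q=P([(360,203),(394,203),(396,316),(363,316)],.014);d=q[3]+q[2]-q[0]-q[1]
print('ssd',q.mean(0),np.degrees(np.arctan2(d[1],d[0])),np.linalg.norm(d)/2)
q=P([(484,196),(559,196),(557,269),(484,269)],.016);print('fan',q.mean(0),q, P([(522,233)],.018))
go([*P([(378,260)],.014)[0][:2],.024],81.4)"
```

```text
ssd [0.58030656 0.17069147 0.014     ] -6.820362774027144 0.08028828827039275
fan [0.57414138 0.26997183 0.016     ] [[0.54564865 0.24711311 0.016     ]
 [0.55264088 0.29683102 0.016     ]
 [0.6026696  0.29311341 0.016     ]
 [0.59560639 0.2428298  0.016     ]] [[0.57371933 0.270155   0.018     ]]
row [-0.001, -0.001, 0.009] [0.02, -0.11, 19.48] dist 19.5 w 0.5
```

Request:
arm_command(
  deltas=[
    [0, 0, -0.02, 0, -0.1, 4, 0],
    [0, 0, -0.02, 0, -0.1, 8, 0],
    [0, 0, -0.02, 0, -0.1, 12, 0],
    [0, 0, -0.02, 0, -0.1, 15, 0],
    [0, 0, -0.02, 0, -0.1, 17.5, 0],
    [0, 0, -0.02, 0, -0.1, 19, 0],
    [0, 0, -0.02, 0, -0.1, 19.3, 0],
    [0, 0, -0.02, 0, -0.1, 19.3, 0],
  ],
)

```text
time_s: 7.58
tcp_pos: [0.5799, 0.1707, 0.0255]
ee_rot: [[-0.992, 0.122, -0.002], [0.122, 0.992, -0.001], [0.002, -0.002, -1.0]]
wrist_force: [-0.6, 0.1, 0.8]
gripper_width: 0.497
gripper_force: 0.0
```

Request:
arm_command(
  deltas=[
    [0, 0, 0, 0, 0, 0, 1],
    [0, 0, 0, 0, 0, 0, 1],
    [0, 0, 0, 0, 0, 0, 1],
    [0, 0, 0, 0, 0, 0, 1],
    [0, 0, 0, 0, 0, 0, 1],
  ],
)

```text
time_s: 8.0
tcp_pos: [0.5809, 0.1712, 0.0275]
ee_rot: [[-0.992, 0.124, 0.001], [0.124, 0.992, 0.001], [-0.001, 0.001, -1.0]]
wrist_force: [-0.2, -0.6, 3.3]
gripper_width: 0.272
gripper_force: 30.0
```

Gripped at about 24 mm. I'll lift it and carry it to the long tray.

Request:
arm_command(
  deltas=[
    [0, 0, 0, 0, 0, -2, 1],
    [0, 0, 0, 0, 0, -5, 1],
    [0, 0, 0, 0, 0, -9, 1],
    [0, 0, 0, 0, 0, -12, 1],
    [0, 0, 0, 0, 0, -15, 1],
    [0, 0, 0, 0, 0, -15, 1],
  ],
)

```text
time_s: 8.5
tcp_pos: [0.5839, 0.1723, 0.1843]
ee_rot: [[-0.992, 0.122, 0.013], [0.122, 0.992, 0.005], [-0.012, 0.007, -1.0]]
wrist_force: [1.0, 1.0, 0.1]
gripper_width: 0.266
gripper_force: 30.0
```

```bash
sed -i 's/def go(pos,yaw):/def go(pos,yaw,exact=0):/; s/    yaw=cur+(yaw-cur+90)%180-90/    if not exact: yaw=cur+(yaw-cur+90)%180-90/' h.py; python3 -c "
from h import *
print(sense()['gripper_width']);go([.6356,-.1204,.13],183.4,1)"
```

```text
0.26581051867293864
row [-0.006, 0.015, -1.753] [-8.65, -28.46, 5.34] dist 30.2 w 0.27
```

Request:
arm_command(
  deltas=[
    [0, 0, -0.12, -1, -4, 0, 1],
    [0, 0, -0.24, -2, -8, 0, 1],
    [0, 0, -0.36, -3.5, -12, 0, 1],
    [0, 0, -0.48, -5, -16, 0, 1],
    [0, 0, -0.6, -6.5, -20, 0, 1],
    [0, 0, -0.72, -8, -24, 0, 1],
    [0, 0, -0.84, -8.6, -28, 0, 1],
    [0, 0, -0.96, -8.6, -28.4, 0, 1],
  ],
)

```text
time_s: 9.17
tcp_pos: [0.6306, -0.1253, 0.1761]
ee_rot: [[-0.677, -0.736, -0.0], [-0.736, 0.677, -0.0], [0.0, -0.0, -1.0]]
wrist_force: [0.4, 0.4, -1.0]
gripper_width: 0.269
gripper_force: 30.0
```

```bash
python3 -c "
from h import *
go([.6356,-.1204,.13],183.4,1)"
```

```text
row [0.0, -0.0, -0.803] [-0.71, -0.04, 4.61] dist 4.7 w 0.27
```

Request:
arm_command(
  deltas=[
    [0, 0, -0.12, -0.7, 0, 1, 1],
    [0, 0, -0.24, -0.7, 0, 2, 1],
    [0, 0, -0.36, -0.7, 0, 3, 1],
    [0, 0, -0.48, -0.7, 0, 4, 1],
    [0, 0, -0.6, -0.7, 0, 4.6, 1],
    [0, 0, -0.72, -0.7, 0, 4.6, 1],
    [0, 0, -0.803, -0.7, 0, 4.6, 1],
    [0, 0, -0.803, -0.7, 0, 4.6, 1],
  ],
)

```text
time_s: 9.83
tcp_pos: [0.6351, -0.1163, 0.1301]
ee_rot: [[0.058, -0.998, -0.001], [-0.998, -0.058, 0.0], [-0.0, 0.001, -1.0]]
wrist_force: [-0.3, 0.6, -0.1]
gripper_width: 0.269
gripper_force: 30.0
```

```bash
python3 -c "
from h import *
go([.6356,-.1204,.0275],183.4,1);print(sense()['tcp_pos']);c=shot('wrist','w3.png')
a=np.radians(3.4);L=lambda x,y,z:[.6335+x*np.cos(a)-y*np.sin(a),-.0845+x*np.sin(a)+y*np.cos(a),z]
print(np.round(proj(c,[L(.0465,-.0925,.012),L(-.0465,-.0925,.012),L(-.0425,.0185,.012),L(.0425,.0185,.012),[.644,-.273,.06]])*1.5))"
```

```text
row [0.001, 0.0, -0.002] [0.41, -0.03, 10.26] dist 10.3 w 0.27
[ 0.63512285 -0.11634277  0.13010771]
[[287. 177.]
 [473. 177.]
 [456. 380.]
 [304. 380.]
 [382. -91.]]
```

View pics/w3.png

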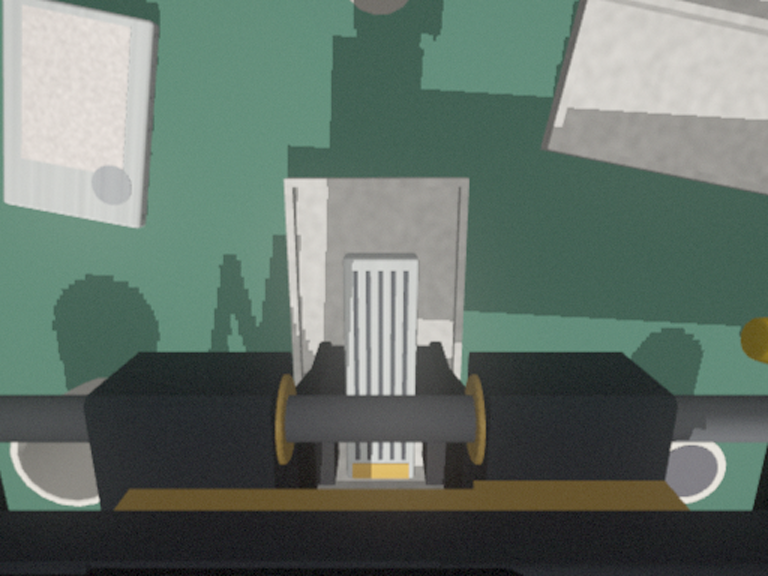

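The tray corners are at (285,180) and (469,180), which match the prediction. The drive is aligned, so I'll lower it and release.

Request:
arm_command(
  deltas=[
    [0, 0, 0, 0.4, 0, 3, 1],
    [0, 0, 0, 0.4, 0, 6, 1],
    [0, 0, 0, 0.4, 0, 8.5, 1],
    [0, 0, 0, 0.4, 0, 9.6, 1],
    [0, 0, 0, 0.4, 0, 10.2, 1],
    [0, 0, 0, 0.4, 0, 10.2, 1],
  ],
)

```text
time_s: 10.38
tcp_pos: [0.6355, -0.1203, 0.0287]
ee_rot: [[0.056, -0.998, -0.001], [-0.998, -0.056, -0.0], [0.0, 0.001, -1.0]]
wrist_force: [0.3, 0.2, -1.4]
gripper_width: 0.267
gripper_force: 30.0
```

Request:
arm_command(
  deltas=[
    [0, 0, 0, 0, 0, 0, 0.2],
    [0, 0, 0, 0, 0, 0, 0.2],
    [0, 0, 0, 0, 0, 0, 0.2],
    [0, 0, 0, 0, 0, -2, 0.2],
    [0, 0, 0, 0, 0, -5, 0.2],
    [0, 0, 0, 0, 0, -9, 0],
    [0, 0, 0, 0, 0, -13, 0],
    [0, 0, 0, 0, 0, -15, 0],
  ],
)

```text
time_s: 11.05
tcp_pos: [0.6381, -0.1208, 0.1854]
ee_rot: [[0.057, -0.998, 0.01], [-0.998, -0.057, -0.001], [0.002, -0.01, -1.0]]
wrist_force: [1.3, -0.2, 1.3]
gripper_width: 0.485
gripper_force: 0.0
```

```bash
python3 -c "
from h import *
go([.5738,.270,.18],83.5,1);print(sense()['tcp_pos'])
a=np.radians(-7.4);print('fan goal',[.483+np.sin(a)*.0355,-.267-.0355*np.cos(a)],'tall goal',[.483-np.sin(a)*.043,-.267+.043*np.cos(a)])"
```

```text
row [-0.009, 0.007, 1.741] [-39.38, 4.2, 0.42] dist 39.6 w 0.49
[ 0.63808175 -0.12076549  0.18536137]
fan goal [np.float64(0.47842775632149653), np.float64(-0.3022043262645997)] tall goal [np.float64(0.4885382106528352), np.float64(-0.22435814001752713)]
```

Request:
arm_command(
  deltas=[
    [0, 0, 0.12, -4, 0.4, 0, -0.6],
    [0, 0, 0.24, -8, 0.8, 0, -0.6],
    [0, 0, 0.36, -12, 1.2, 0, -0.6],
    [0, 0, 0.48, -16, 1.6, 0, -0.6],
    [0, 0, 0.6, -20, 2, 0, -0.6],
    [0, 0, 0.72, -24, 2.4, 0, -0.6],
    [0, 0, 0.84, -28, 2.8, 0, -0.6],
    [0, 0, 0.96, -32, 3.2, 0, -0.6],
  ],
)

```text
time_s: 11.72
tcp_pos: [0.5861, 0.1947, 0.1796]
ee_rot: [[-0.783, -0.622, 0.002], [-0.622, 0.783, 0.001], [-0.002, -0.0, -1.0]]
wrist_force: [0.8, 0.0, -0.7]
gripper_width: 0.793
gripper_force: 0.0
```

```bash
python3 -c "
from h import *
go([.5738,.270,.15],83.5,1)"
```

```text
row [0.0, 0.002, 0.785] [-3.72, 6.66, 2.97] dist 8.2 w 0.79
```

Request:
arm_command(
  deltas=[
    [0, 0, 0.12, -2, 3, 0, -0.6],
    [0, 0, 0.24, -3.7, 6, 0, -0.6],
    [0, 0, 0.36, -3.7, 6.6, 1, -0.6],
    [0, 0, 0.48, -3.7, 6.6, 2, -0.6],
    [0, 0, 0.6, -3.7, 6.6, 3, -0.6],
    [0, 0, 0.72, -3.7, 6.6, 3, -0.6],
    [0, 0, 0.785, -3.7, 6.6, 3, -0.6],
    [0, 0, 0.785, -3.7, 6.6, 3, -0.6],
  ],
)

```text
time_s: 12.38
tcp_pos: [0.574, 0.2676, 0.149]
ee_rot: [[-0.994, 0.108, 0.001], [0.108, 0.994, 0.0], [-0.001, 0.001, -1.0]]
wrist_force: [0.9, -0.4, 1.0]
gripper_width: 0.794
gripper_force: 0.0
```

```bash
python3 -c "
from h import *
go([.5738,.270,.0275],83.5,1);print(sense()['tcp_pos'])"
```

```text
row [0.001, 0.001, 0.005] [0.05, 0.23, 12.15] dist 12.2 w 0.79
[0.57398562 0.26758476 0.14901424]
```

Request:
arm_command(
  deltas=[
    [0, 0, 0, 0, 0.2, 4, -0.6],
    [0, 0, 0, 0, 0.2, 8, -0.6],
    [0, 0, 0, 0, 0.2, 10.5, -0.6],
    [0, 0, 0, 0, 0.2, 11.8, -0.6],
    [0, 0, 0, 0, 0.2, 12.1, -0.6],
    [0, 0, 0, 0, 0.2, 12.1, 1],
    [0, 0, 0, 0, 0.2, 12.1, 1],
    [0, 0, 0, 0, 0.2, 12.1, 1],
  ],
)

```text
time_s: 13.05
tcp_pos: [0.5752, 0.2701, 0.0295]
ee_rot: [[-0.994, 0.106, 0.003], [0.106, 0.994, 0.002], [-0.003, 0.002, -1.0]]
wrist_force: [-0.0, 0.4, -0.5]
gripper_width: 0.656
gripper_force: 0.0
```

Request:
arm_command(
  deltas=[
    [0, 0, 0, 0, 0, 0, 1],
    [0, 0, 0, 0, 0, 0, 1],
    [0, 0, 0, 0, 0, 0, 1],
  ],
)

```text
time_s: 13.3
tcp_pos: [0.5749, 0.2701, 0.0293]
ee_rot: [[-0.994, 0.106, 0.003], [0.106, 0.994, 0.002], [-0.002, 0.002, -1.0]]
wrist_force: [-1.1, 0.1, 5.3]
gripper_width: 0.569
gripper_force: 30.0
```

Request:
arm_command(
  deltas=[
    [0, 0, 0, 0, 0, -2, 1],
    [0, 0, 0, 0, 0, -5, 1],
    [0, 0, 0, 0, 0, -9, 1],
    [0, 0, 0, 0, 0, -12, 1],
    [0, 0, 0, 0, 0, -15, 1],
    [0, 0, 0, 0, 0, -15, 1],
  ],
)

```text
time_s: 13.8
tcp_pos: [0.5772, 0.2711, 0.1855]
ee_rot: [[-0.994, 0.105, 0.012], [0.106, 0.994, 0.007], [-0.011, 0.008, -1.0]]
wrist_force: [0.9, 1.6, 0.1]
gripper_width: 0.566
gripper_force: 30.0
```

```bash
python3 -c "
from h import *
for y in (82.6,172.6): go([.4784,-.3022,.17],y,1)
print(sense()['tcp_pos'],sense()['joints'])"
```

```text
row [0.008, 0.011, 0.023] [3.8, -58.07, 1.03] dist 58.2 w 0.57
row [-0.002, 0.015, -1.547] [3.8, -58.07, 1.03] dist 58.2 w 0.57
[0.57723527 0.27112524 0.18549594] [  39.7331749    25.26547695   -2.87089049    0.15340581  -61.07550829
 -135.86141506]
```

Request:
arm_command(
  deltas=[
    [0, 0, -0.12, 0.2, -4, 0, 1],
    [0, 0, -0.24, 0.5, -8, 0, 1],
    [0, 0, -0.36, 0.7, -12, 0, 1],
    [0, 0, -0.48, 1, -16, 0, 1],
    [0, 0, -0.6, 1.2, -20, 0, 1],
    [0, 0, -0.72, 1.5, -24, 0, 1],
    [0, 0, -0.84, 1.8, -28, 0, 1],
    [0, 0, -0.96, 2, -32, 0, 1],
  ],
)

```text
time_s: 14.47
tcp_pos: [0.5196, -0.0448, 0.1776]
ee_rot: [[-0.662, -0.75, 0.0], [-0.75, 0.662, 0.0], [-0.0, 0.0, -1.0]]
wrist_force: [1.1, 0.8, 0.2]
gripper_width: 0.573
gripper_force: 30.0
```

```bash
python3 -c "
from h import *
go([.4784,-.3022,.17],172.6,1)"
```

```text
row [0.0, 0.0, -0.594] [22.02, -13.95, 0.75] dist 26.1 w 0.57
```

Request:
arm_command(
  deltas=[
    [0, 0, -0.12, 3.2, -2, 0, 1],
    [0, 0, -0.24, 6.4, -4, 0, 1],
    [0, 0, -0.36, 9.6, -6, 0, 1],
    [0, 0, -0.48, 12.8, -8, 0, 1],
    [0, 0, -0.594, 16, -10, 0, 1],
    [0, 0, -0.594, 19, -12, 1, 1],
    [0, 0, -0.594, 22, -14, 2, 1],
    [0, 0, -0.594, 22, -14, 3, 1],
  ],
)

```text
time_s: 15.13
tcp_pos: [0.4774, -0.3055, 0.147]
ee_rot: [[-0.141, -0.99, 0.001], [-0.99, 0.141, -0.001], [0.001, -0.001, -1.0]]
wrist_force: [1.1, 0.2, -0.6]
gripper_width: 0.572
gripper_force: 30.0
```

```bash
python3 -c "
from h import *
go([.4784,-.3022,.029],172.6,1);print(sense()['tcp_pos']);c=shot('wrist','w4.png')
a=np.radians(-7.4);L=lambda x,y,z:[.483+x*np.cos(a)-y*np.sin(a),-.267+x*np.sin(a)+y*np.cos(a),z]
print(np.round(proj(c,[L(.064,-.0805,.012),L(-.064,-.0805,.012),L(-.06,.0055,.012),L(.06,.0055,.012),[.644,-.273,.06]])*1.5))"
```

```text
row [-0.001, -0.001, -0.012] [-0.35, -0.05, 11.8] dist 11.8 w 0.57
[ 0.47738072 -0.30545924  0.14695372]
[[261. 212.]
 [496. 210.]
 [482. 357.]
 [278. 359.]
 [ 61. 416.]]
```

View pics/w4.png

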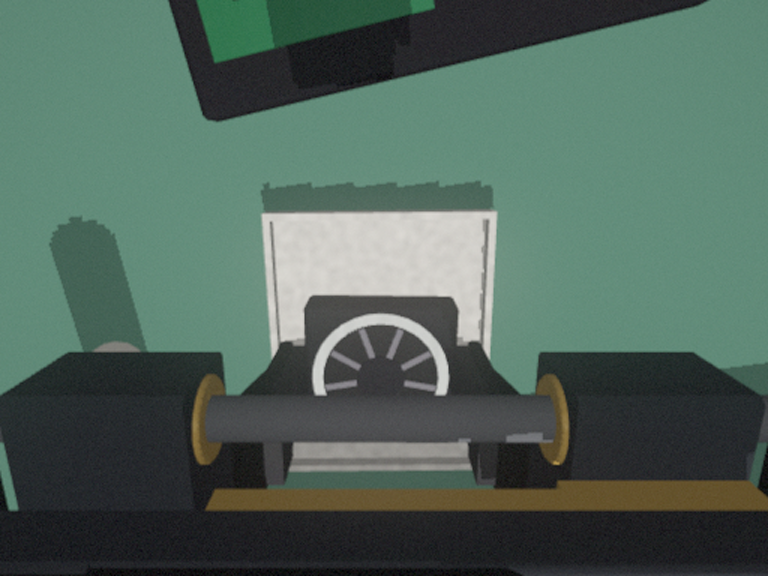

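The tray is at its predicted place, with corners at (263,212) and (496,210). I'll lower the fan and release.

Request:
arm_command(
  deltas=[
    [0, 0, -0.01, -0.3, 0, 4, 1],
    [0, 0, -0.01, -0.3, 0, 8, 1],
    [0, 0, -0.01, -0.3, 0, 10.3, 1],
    [0, 0, -0.01, -0.3, 0, 11.3, 1],
    [0, 0, -0.01, -0.3, 0, 11.75, 1],
    [0, 0, -0.01, -0.3, 0, 11.75, 1],
  ],
)

```text
time_s: 15.68
tcp_pos: [0.4791, -0.2967, 0.0306]
ee_rot: [[-0.123, -0.992, -0.001], [-0.992, 0.123, 0.0], [0.0, 0.001, -1.0]]
wrist_force: [0.4, -0.0, -0.2]
gripper_width: 0.568
gripper_force: 30.0
```

Request:
arm_command(
  deltas=[
    [0, 0, 0, 0, 0, 0, -0.5],
    [0, 0, 0, 0, 0, 0, -0.5],
    [0, 0, 0, 0, 0, 0, -0.5],
    [0, 0, 0, 0, 0, -2, -0.5],
    [0, 0, 0, 0, 0, -5, -0.5],
    [0, 0, 0, 0, 0, -9, -0.5],
    [0, 0, 0, 0, 0, -12, -0.5],
    [0, 0, 0, 0, 0, -12, -0.5],
  ],
)

```text
time_s: 16.35
tcp_pos: [0.4833, -0.2992, 0.1582]
ee_rot: [[-0.123, -0.992, 0.015], [-0.992, 0.123, -0.006], [0.005, -0.015, -1.0]]
wrist_force: [0.1, -0.7, 1.4]
gripper_width: 0.749
gripper_force: 0.0
```

```bash
python3 -c "
from h import *
for y in (172.6,120,82.6): go([.6435,-.273,.13],y,1)
c=shot('wrist','w5.png');print(sense()['tcp_pos'],np.round(proj(c,[[.644,-.273,.06]])*1.5))"
```

```text
row [-0.015, -0.005, 0.006] [-4.58, -15.54, 3.04] dist 16.5 w 0.75
row [-0.016, 0.003, 0.924] [-4.58, -15.54, 3.04] dist 16.5 w 0.75
row [-0.016, 0.008, 1.577] [-4.58, -15.54, 3.04] dist 16.5 w 0.75
[ 0.48156801 -0.29826148  0.15493409] [[ 84. 387.]]
```

Request:
arm_command(
  deltas=[
    [0, 0, 0.12, -1, -3, 0, -0.5],
    [0, 0, 0.24, -1.5, -5, 0, -0.5],
    [0, 0, 0.36, -2, -7, 0, -0.5],
    [0, 0, 0.48, -2.5, -9, 0, -0.5],
    [0, 0, 0.6, -3, -11, 0, -0.5],
    [0, 0, 0.72, -4, -13, 0, -0.5],
    [0, 0, 0.84, -4.6, -15.5, 0, -0.5],
    [0, 0, 0.96, -4.6, -15.5, 0, -0.5],
  ],
)

```text
time_s: 17.07
tcp_pos: [0.6419, -0.27, 0.1482]
ee_rot: [[-0.886, -0.464, 0.001], [-0.464, 0.886, -0.0], [-0.0, -0.001, -1.0]]
wrist_force: [1.0, -0.6, 0.0]
gripper_width: 0.754
gripper_force: 0.0
```

```bash
python3 -c "
from h import *
go([.6435,-.273,.17],90,1)"
```

```text
row [-0.0, 0.001, 0.482] [-0.0, -0.34, -2.18] dist 2.2 w 0.75
```

Request:
arm_command(
  deltas=[
    [0, 0, 0.12, 0, -0.3, -2.2, -0.5],
    [0, 0, 0.24, 0, -0.3, -2.2, -0.5],
    [0, 0, 0.36, 0, -0.3, -2.2, -0.5],
    [0, 0, 0.48, 0, -0.3, -2.2, -0.5],
    [0, 0, 0.48, 0, -0.3, -2.2, -0.5],
    [0, 0, 0.48, 0, -0.3, -2.2, -0.5],
  ],
)

```text
time_s: 17.57
tcp_pos: [0.6396, -0.2735, 0.1711]
ee_rot: [[-1.0, -0.009, -0.001], [-0.009, 1.0, 0.0], [0.001, 0.001, -1.0]]
wrist_force: [-0.7, 0.6, -0.6]
gripper_width: 0.748
gripper_force: 0.0
```

```bash
python3 -c "
from h import *
c=shot('wrist','w6.png');print(sense()['tcp_pos'],np.round(proj(c,[[.6435,-.273,.06],[.6435,-.273,0],[.623,-.273,.06]])*1.5))
go([.6435,-.273,.045],90,1)"
```

```text
[ 0.63964861 -0.27358076  0.1713223 ] [[380. 304.]
 [380. 277.]
 [380. 266.]]
row [0.0, -0.001, 0.009] [-0.4, 0.05, 12.63] dist 12.6 w 0.75
```

View pics/w6.png

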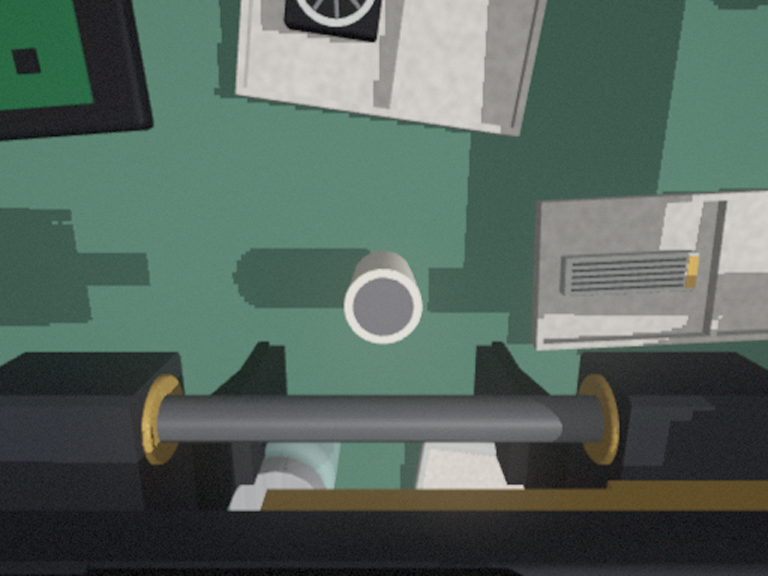

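The pot top is at (383,305), as predicted, and the drive and fan are sitting properly. I'll descend and grip the tall pot.

Request:
arm_command(
  deltas=[
    [0, 0, 0, -0.3, 0.1, 4, -0.5],
    [0, 0, 0, -0.3, 0.1, 8, -0.5],
    [0, 0, 0, -0.3, 0.1, 11, -0.5],
    [0, 0, 0, -0.3, 0.1, 12.6, -0.5],
    [0, 0, 0, -0.3, 0.1, 12.6, -0.5],
    [0, 0, 0, -0.3, 0.1, 12.6, 1],
    [0, 0, 0, -0.3, 0.1, 12.6, 1],
    [0, 0, 0, -0.3, 0.1, 12.6, 1],
  ],
)

```text
time_s: 18.28
tcp_pos: [0.6444, -0.273, 0.0484]
ee_rot: [[-1.0, -0.007, 0.004], [-0.007, 1.0, -0.001], [-0.004, -0.001, -1.0]]
wrist_force: [0.5, -0.0, 0.4]
gripper_width: 0.602
gripper_force: 0.0
```

Request:
arm_command(
  deltas=[
    [0, 0, 0, 0, 0, 0, 1],
    [0, 0, 0, 0, 0, 0, 1],
    [0, 0, 0, 0, 0, 0, 1],
    [0, 0, 0, 0, 0, 0, 1],
  ],
)

```text
time_s: 18.62
tcp_pos: [0.6436, -0.2728, 0.0476]
ee_rot: [[-1.0, -0.006, 0.002], [-0.006, 1.0, -0.001], [-0.002, -0.001, -1.0]]
wrist_force: [0.3, 1.2, 4.7]
gripper_width: 0.44
gripper_force: 30.0
```

Request:
arm_command(
  deltas=[
    [0, 0, 0, 0, 0, -2, 1],
    [0, 0, 0, 0, 0, -4, 1],
    [0, 0, 0, 0, 0, -7, 1],
    [0, 0, 0, 0, 0, -9, 1],
    [0, 0, 0, 0, 0, -10, 1],
    [0, 0, 0, 0, 0, -10, 1],
  ],
)

```text
time_s: 19.12
tcp_pos: [0.6442, -0.2731, 0.149]
ee_rot: [[-1.0, -0.006, 0.005], [-0.006, 1.0, -0.001], [-0.005, -0.001, -1.0]]
wrist_force: [0.2, -0.4, -0.9]
gripper_width: 0.44
gripper_force: 30.0
```

```bash
python3 -c "
from h import *
go([.4885,-.2244,.1],90,1);print(sense()['tcp_pos'])"
```

```text
row [-0.001, 0.005, 0.006] [15.56, 4.97, 4.81] dist 17.0 w 0.44
[ 0.64417941 -0.27305066  0.14898299]
```

Request:
arm_command(
  deltas=[
    [0, 0, 0, 4, 1.2, 0, 1],
    [0, 0, 0, 8, 2.5, 0, 1],
    [0, 0, 0, 12, 4, 0, 1],
    [0, 0, 0, 15, 5, 1, 1],
    [0, 0, 0, 15.6, 5, 3, 1],
    [0, 0, 0, 15.6, 5, 4.8, 1],
    [0, 0, 0, 15.6, 5, 4.8, 1],
  ],
)

```text
time_s: 19.7
tcp_pos: [0.4823, -0.2226, 0.0938]
ee_rot: [[-1.0, -0.004, -0.009], [-0.005, 1.0, 0.003], [0.009, 0.003, -1.0]]
wrist_force: [-0.8, -0.8, -0.6]
gripper_width: 0.44
gripper_force: 30.0
```

```bash
python3 -c "
from h import *
go([.4885,-.2244,.0525],90,1)"
```

```text
row [0.003, -0.009, 0.005] [-0.65, -0.2, 4.12] dist 4.2 w 0.44
```

Request:
arm_command(
  deltas=[
    [0, 0, 0, 0, 0, 0, 1],
    [0, 0, 0, 0, 0, 1, 1],
    [0, 0, 0, 0, 0, 2.5, 1],
    [0, 0, 0, 0, 0, 3.6, 1],
    [0, 0, 0, 0, 0, 4.2, 1],
    [0, 0, 0, 0, 0, 4.2, 1],
    [0, 0, 0, 0, 0, 4.2, 1],
  ],
)

```text
time_s: 20.28
tcp_pos: [0.4871, -0.2237, 0.056]
ee_rot: [[-1.0, -0.006, 0.0], [-0.006, 1.0, -0.0], [-0.0, -0.0, -1.0]]
wrist_force: [-0.7, -0.8, -0.1]
gripper_width: 0.44
gripper_force: 30.0
```

```bash
python3 -c "
from h import *
go([.4885,-.2244,.0525],90,1);print(sense()['tcp_pos'],sense()['wrist_force'])"
```

```text
row [-0.0, 0.0, 0.006] [-0.14, -0.07, 0.35] dist 0.4 w 0.44
[ 0.48710515 -0.22374963  0.0560248 ] [-0.72848881 -0.84901836 -0.09622671]
```

Request:
arm_command(
  deltas=[
    [0, 0, 0, 0, 0, 0.2, 1],
    [0, 0, 0, 0, 0, 0.4, 1],
    [0, 0, 0, 0, 0, 0.4, 1],
    [0, 0, 0, 0, 0, 0.4, -0.2],
    [0, 0, 0, 0, 0, 0.4, -0.2],
    [0, 0, 0, 0, 0, 0.4, -0.2],
    [0, 0, 0, 0, 0, 0.4, -0.2],
  ],
)

```text
time_s: 20.87
tcp_pos: [0.4868, -0.2236, 0.0523]
ee_rot: [[-1.0, -0.006, 0.0], [-0.006, 1.0, -0.0], [-0.0, -0.0, -1.0]]
wrist_force: [0.9, 0.7, -0.6]
gripper_width: 0.591
gripper_force: 0.0
```

Request:
arm_command(
  deltas=[
    [0, 0, 0, 0, 0, -2, -0.2],
    [0, 0, 0, 0, 0, -5, -0.2],
    [0, 0, 0, 0, 0, -8, -0.2],
    [0, 0, 0, 0, 0, -11, -0.2],
    [0, 0, 0, 0, 0, -11, -0.2],
  ],
)

```text
time_s: 21.28
tcp_pos: [0.4903, -0.2247, 0.1686]
ee_rot: [[-1.0, -0.007, 0.012], [-0.008, 1.0, -0.004], [-0.012, -0.004, -1.0]]
wrist_force: [1.4, -0.3, 0.9]
gripper_width: 0.598
gripper_force: 0.0
```

```bash
python3 -c "
from h import *
go([.4655,-.036,.15],90,1);print(sense()['tcp_pos'])"
```

```text
row [-0.004, 0.012, 0.008] [2.36, 18.89, 1.76] dist 19.1 w 0.6
[ 0.49032322 -0.22467595  0.16864768]
```

Request:
arm_command(
  deltas=[
    [0, 0, 0, 0.5, 4, 0, -0.5],
    [0, 0, 0, 1, 8, 0, -0.5],
    [0, 0, 0, 1.5, 12, 0.5, -0.5],
    [0, 0, 0, 2, 16, 1, -0.5],
    [0, 0, 0, 2.4, 18.9, 1.5, -0.5],
    [0, 0, 0, 2.4, 18.9, 1.5, -0.5],
    [0, 0, 0, 2.4, 18.9, 1.5, -0.5],
    [0, 0, 0, 2.4, 18.9, 1.5, -0.5],
  ],
)

```text
time_s: 21.95
tcp_pos: [0.4617, -0.0347, 0.1472]
ee_rot: [[-1.0, -0.007, 0.0], [-0.007, 1.0, -0.0], [-0.0, -0.0, -1.0]]
wrist_force: [0.3, 0.0, 0.5]
gripper_width: 0.746
gripper_force: 0.0
```

```bash
python3 -c "
from h import *
c=shot('wrist','w7.png');print(sense()['tcp_pos'],np.round(proj(c,[[.4655,-.036,.038]])*1.5))
go([.4655,-.036,.034],90,1)"
```

```text
[ 0.46177866 -0.03519118  0.14718197] [[377. 305.]]
row [-0.0, 0.0, 0.005] [-0.37, -0.08, 11.32] dist 11.3 w 0.75
```

View pics/w7.png

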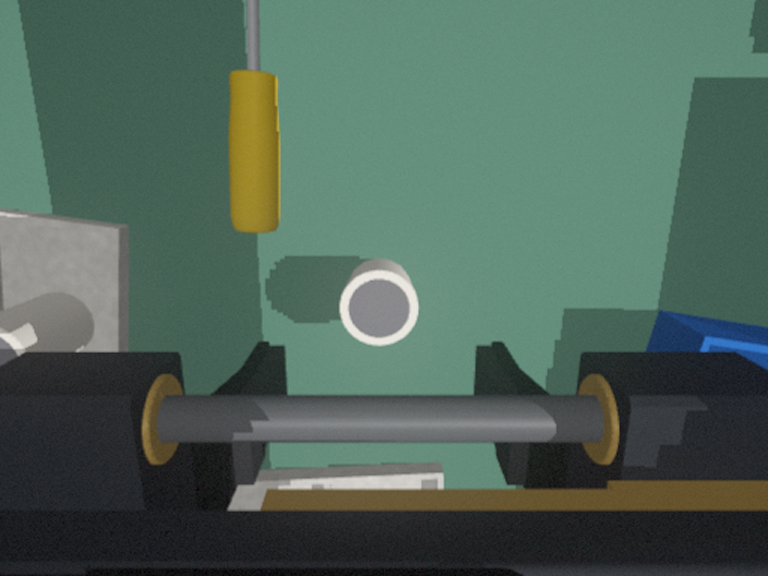

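The short pot is at (379,306), as predicted.

Request:
arm_command(
  deltas=[
    [0, 0, 0, -0.35, -0.05, 4, -0.5],
    [0, 0, 0, -0.35, -0.05, 8, -0.5],
    [0, 0, 0, -0.35, -0.05, 10.5, -0.5],
    [0, 0, 0, -0.35, -0.05, 11.4, -0.5],
    [0, 0, 0, -0.35, -0.05, 11.4, -0.5],
    [0, 0, 0, -0.35, -0.05, 11.4, 1],
    [0, 0, 0, -0.35, -0.05, 11.4, 1],
    [0, 0, 0, -0.35, -0.05, 11.4, 1],
  ],
)

```text
time_s: 22.67
tcp_pos: [0.4664, -0.0351, 0.0347]
ee_rot: [[-1.0, -0.006, 0.004], [-0.006, 1.0, 0.001], [-0.004, 0.001, -1.0]]
wrist_force: [0.3, 0.5, 0.6]
gripper_width: 0.603
gripper_force: 0.0
```

Request:
arm_command(
  deltas=[
    [0, 0, 0, 0, 0, 0, 1],
    [0, 0, 0, 0, 0, 0, 1],
    [0, 0, 0, 0, 0, 0, 1],
    [0, 0, 0, 0, 0, 0, 1],
  ],
)

```text
time_s: 23.0
tcp_pos: [0.4657, -0.035, 0.0341]
ee_rot: [[-1.0, -0.006, 0.002], [-0.006, 1.0, 0.0], [-0.002, 0.0, -1.0]]
wrist_force: [-1.3, -0.0, 6.9]
gripper_width: 0.439
gripper_force: 30.0
```

Request:
arm_command(
  deltas=[
    [0, 0, 0, 0, 0, -2, 1],
    [0, 0, 0, 0, 0, -4, 1],
    [0, 0, 0, 0, 0, -7, 1],
    [0, 0, 0, 0, 0, -9, 1],
    [0, 0, 0, 0, 0, -10, 1],
    [0, 0, 0, 0, 0, -10, 1],
  ],
)

```text
time_s: 23.5
tcp_pos: [0.4665, -0.0348, 0.1356]
ee_rot: [[-1.0, -0.006, 0.006], [-0.006, 1.0, 0.001], [-0.006, 0.001, -1.0]]
wrist_force: [0.3, 1.3, -1.1]
gripper_width: 0.444
gripper_force: 30.0
```

```bash
python3 -c "
from h import *
go([.6303,-.030,.1],90,1);print(sense()['tcp_pos'])"
```

```text
row [0.001, 0.006, 0.006] [-16.36, 0.37, 3.66] dist 16.8 w 0.44
[ 0.46651191 -0.03482568  0.1356098 ]
```

Request:
arm_command(
  deltas=[
    [0, 0, 0, -4, 0.1, 0, 1],
    [0, 0, 0, -8, 0.2, 0, 1],
    [0, 0, 0, -12, 0.3, 0, 1],
    [0, 0, 0, -15, 0.4, 1, 1],
    [0, 0, 0, -16.4, 0.4, 3, 1],
    [0, 0, 0, -16.4, 0.4, 5, 1],
    [0, 0, 0, -16.4, 0.4, 6, 1],
    [0, 0, 0, -16.4, 0.4, 6, 1],
  ],
)

```text
time_s: 24.17
tcp_pos: [0.626, -0.0306, 0.0686]
ee_rot: [[-1.0, -0.005, -0.009], [-0.005, 1.0, -0.001], [0.009, -0.001, -1.0]]
wrist_force: [-0.6, -0.7, -0.9]
gripper_width: 0.439
gripper_force: 30.0
```

Request:
arm_command(
  deltas=[
    [0, 0, 0, 0, 0, 0, 1],
    [0, 0, 0, 0, 0, 0, 1],
  ],
)

```text
time_s: 24.33
tcp_pos: [0.6292, -0.0302, 0.074]
ee_rot: [[-1.0, -0.006, 0.001], [-0.006, 1.0, -0.0], [-0.001, -0.0, -1.0]]
wrist_force: [1.1, 0.3, -0.3]
gripper_width: 0.439
gripper_force: 30.0
```

```bash
python3 -c "
from h import *
go([.6303,-.030,.0388],90,1);print(sense()['tcp_pos'])"
```

```text
row [-0.0, 0.001, 0.006] [-0.1, 0.02, 3.52] dist 3.5 w 0.44
[ 0.62923768 -0.03021106  0.07403795]
```

Request:
arm_command(
  deltas=[
    [0, 0, 0, -0.1, 0, 1.5, 1],
    [0, 0, 0, -0.1, 0, 2.7, 1],
    [0, 0, 0, -0.1, 0, 3.3, 1],
    [0, 0, 0, -0.1, 0, 3.5, 1],
    [0, 0, 0, -0.1, 0, 3.5, 1],
    [0, 0, 0, -0.1, 0, 3.5, 1],
  ],
)

```text
time_s: 24.83
tcp_pos: [0.6303, -0.0302, 0.0386]
ee_rot: [[-1.0, -0.006, 0.001], [-0.006, 1.0, 0.0], [-0.001, 0.0, -1.0]]
wrist_force: [-0.2, 0.2, 0.3]
gripper_width: 0.441
gripper_force: 30.0
```

Request:
arm_command(
  deltas=[
    [0, 0, 0, 0, 0, 0, -0.2],
    [0, 0, 0, 0, 0, 0, -0.2],
    [0, 0, 0, 0, 0, 0, -0.2],
    [0, 0, 0, 0, 0, 0, -0.2],
    [0, 0, 0, 0, 0, -3, -0.2],
    [0, 0, 0, 0, 0, -6, -0.2],
    [0, 0, 0, 0, 0, -9, -0.2],
    [0, 0, 0, 0, 0, -12, -0.2],
  ],
)

```text
time_s: 25.5
tcp_pos: [0.6298, -0.0304, 0.1594]
ee_rot: [[-1.0, -0.006, -0.0], [-0.006, 1.0, -0.0], [0.0, -0.0, -1.0]]
wrist_force: [0.6, -0.5, -0.2]
gripper_width: 0.597
gripper_force: 0.0
```

Request:
arm_command(
  deltas=[
    [0, 0, 0, 4, 0, -3, -0.2],
    [0, 0, 0, 8, 0, -6, -0.2],
    [0, 0, 0, 12, 0, -8, -0.2],
    [0, 0, 0, 16, 0, -10, -0.2],
    [0, 0, 0, 20, 0, -10, -0.2],
    [0, 0, 0, 20, 0, -10, -0.2],
    [0, 0, 0, 20, 0, -10, -0.2],
  ],
)

```text
time_s: 26.08
tcp_pos: [0.4266, -0.0318, 0.2598]
ee_rot: [[-1.0, -0.006, 0.003], [-0.006, 1.0, 0.002], [-0.003, 0.002, -1.0]]
wrist_force: [-0.5, -0.2, 0.8]
gripper_width: 0.601
gripper_force: 0.0
```

```bash
python3 -c "
from h import *
print(sense()['tcp_pos'])
a=capture('top')['pixels'];b=capture('scene')['pixels'];c=capture('wrist')['pixels']
g=lambda i,x0,y0,x1,y1:cv2.resize(i[y0:y1,x0:x1],(400,300),interpolation=cv2.INTER_CUBIC)
cv2.imwrite('pics/f.png',np.vstack([np.hstack([g(a,200,80,392,224),g(b,100,150,300,300)]),np.hstack([g(b,180,200,420,380),g(c,0,0,512,384)])]))"
```

```text
[ 0.42655674 -0.0318177   0.25984165]
```

View pics/f.png

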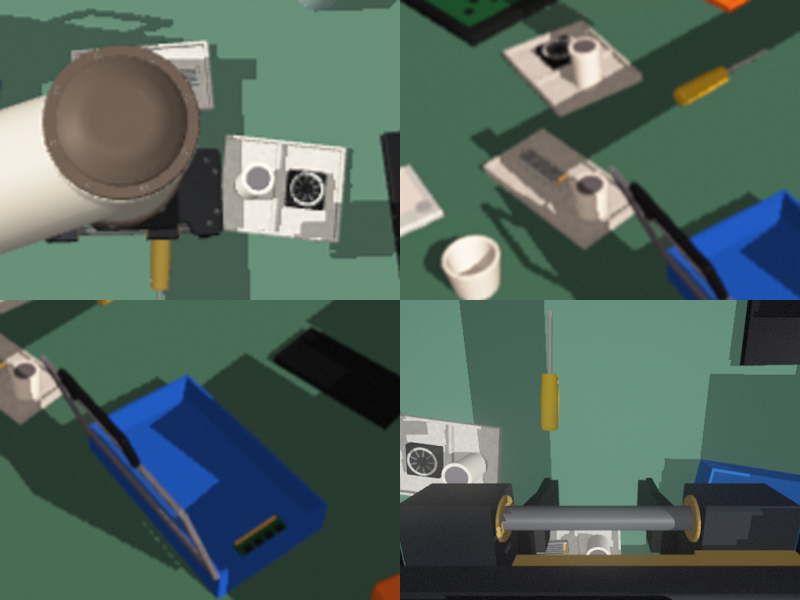

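The final pictures show the lid open, the fan and tall pot in the square tray, and the drive and short pot in the long tray.

```bash
python3 -c "
from h import *
print(finish_job())"
```

```text
the job is handed in; nothing more can be done
None
```

I handed the job in at about 26 s of the 125 s allowed. The lid is swung back and stays open. The fan and tall pot are in the squarish tray, and the drive and short pot are in the long tray; the final pictures showed all of this, but the hand-in returned no verdict.

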